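# Put the length standards back in order in the clip strip

## Robot

A 6-joint arm with a two-finger parallel gripper is mounted at the origin on a cart in front of the work surface, level with it; the furniture and walls round the work are solid. World frame = base frame: x ahead of the robot, y to its left, z up, the work surface at z = 0. Lengths are in mm, angles in degrees, forces in N, time in s.
With the tool pointing down it reaches from about 350 to 875 mm from the base axis. Payload 15.5 kg.
Tool frame: the origin (TCP) lies between the finger pads; the fingertips stand 22 mm ahead of it and the grasp point (between the pads) lies 3 mm ahead of it; z points along the fingers, y is the line along which they close (so a half turn about z gives the same grasp; the last joint's range is limited). The gripper opens to 85 mm and grips with 20 to 120 N. Pads are 22 mm wide; open, the fingers measure 114 mm over their backs; the gripper's body (76 mm by 85 mm) begins 54 mm behind the grasp point. The pads swing forward as they close: fully open they stand 13 mm farther back than shut.
Start: joints at [66.893, 28.281, 77.091, -0, 74.628, -5.472], TCP at [189.347, 595.629, 253.277] pointing down, gripper open.
Joint ranges: [-166.48, 166.48], [-47.26, 123.95], [12.59, 153.08], [-70.14, 250.14], [6.76, 159.57], [-176.63, 176.63]. Speed limits (degrees/s): [108.29, 108.29, 147.25, 172.46, 172.46, 172.46].

## Interface

Orientations are given as [roll, pitch, yaw] about the fixed x, y, z axes, in that order (R = Rz(yaw) Ry(pitch) Rx(roll)).
In Python, from plant import telemetry, vision, r gives the robot as it stands.
- The arm moves only by the tool apply_moves, never from a script. Its argument "plan" is a list of rows, each an object with "travel": the shift along the tool's x, y, z in mm, a list of three; "rot": the turn, a rotation vector about the tool's x, y, z in degrees, a list of three; "claw": the gripper command: -1 is shut, 1 is fully open, values between are in proportion. In form: [{"travel": [tx, ty, tz], "rot": [rx, ry, rz], "claw": claw}, ...]. A call has 1 to 8 rows; each row shifts and turns the commanded pose from where the row before left it, along the tool's axes as they then stand; what a row does not reach is not made up. A row lasts 1/12 s, in which the tool goes at most 41.7 mm and 7.16 degrees, less where a joint would pass 70% of its speed; a pose out of reach is approached as far as the arm can. A call with a gripper value outside its range is refused whole. The fingers move at their own pace and stop on an object; "newtons" is the grip in N (left out, the last holds). Time passes only in rows, so rows that do not move let the fingers close. It gives the time, the measured TCP pose, the force, the opening and the grip force at its end, in the units of the state.
- telemetry.sense(): the state, without advancing time (a new reading comes with each control period).
- vision.capture(name): name is "scene" or "top" or "wrist"; returns (picture, depth): 420x560x3 uint8, red, green, blue; 420x560 float32, mm along the optical axis (not along the pixel's ray), 0 where there is no reading.
- vision.camera_params(name): a dict with "fx", "fy", "cx", "cy" (pixels), "world_from_camera" (4x4, takes a point from camera to world coordinates). Camera axes: x right, y down, z forward; pixel columns grow to the right and rows downward; lengths in mm; the calibration is good to about 2 mm. A picture is of the moment at which its call begins: read the wrist's pose just before it. camera_params takes no time and is no camera call; for the wrist camera it gives the pose at the moment of the call.
- r.job_done(): hands the job in; it is judged then, once.
The state is a dict: "time": time; "joint_positions": joint angles; "dq": joint speeds; "joint_efforts": joint torques, N m; "ee_pos": TCP position; "orientation": TCP orientation; "wrist_force": force on the tool from outside, world axes, zero at the start; "torque": the same for the moment, N m; "gripper_width": finger opening in mm; "grasp_force": force on a finger pad.
Only numpy, scipy, OpenCV 4.12 (cv2) and the standard library are available. Lean on these libraries where they do the work, as an engineer would, in place of code of your own. Each camera call takes 0.05 s, during which the arm holds its last target. There are 200 camera calls.

## Task

The four length standards sit in the wrong stations of the sprung clip strip. Rearrange them so that each is snapped fully home, level, in the station whose base step has its own length (shortest standard at the narrow end, longest at the wide end); all stations are occupied, so use the V rest beside the strip to park a standard on the way, and leave that rest empty at the end.

Things in the scene. Friction and masses are not known exactly. Their poses are not given: they have to be found in the camera images.
- std_75_mid (a point): Loose 75 mm length standard: round steel rod, 12 mm in diameter, 75 mm long, about 87 g, with a flat-sided black grip at its middle (34 mm long, 18 wide, 18 high). The four differ only in length. Point: centre of rod and grip; x along the rod, which lies level, y across the flat sides, z up. Take it by the flat sides of the grip, from above.
- std_100_mid (a point): Loose 100 mm length standard: round steel rod, 12 mm in diameter, 100 mm long, about 110 g, with a flat-sided black grip at its middle (34 mm long, 18 wide, 18 high). The four differ only in length. Point: centre of rod and grip; x along the rod, which lies level, y across the flat sides, z up. Take it by the flat sides of the grip, from above.
- std_125_mid (a point): Loose 125 mm length standard: round steel rod, 12 mm in diameter, 125 mm long, about 132 g, with a flat-sided black grip at its middle (34 mm long, 18 wide, 18 high). The four differ only in length. Point: centre of rod and grip; x along the rod, which lies level, y across the flat sides, z up. Take it by the flat sides of the grip, from above.
- std_150_mid (a point): Loose 150 mm length standard: round steel rod, 12 mm in diameter, 150 mm long, about 155 g, with a flat-sided black grip at its middle (34 mm long, 18 wide, 18 high). The four differ only in length. Point: centre of rod and grip; x along the rod, which lies level, y across the flat sides, z up. Take it by the flat sides of the grip, from above.
- station_75: Clip strip's station for the 75 mm standard, first (narrow end) of four alike, 68 mm apart, on the grey base's 85 mm long step. Point: where a seated standard's centre lies, 40 mm above the worktop; x along the seated rod, y along the row to the longer end, z up. A standard of any length is pulled out straight up with about 10 N and pressed straight down with about as much.
- station_100: Clip strip's station for the 100 mm standard, second of four alike, 68 mm apart, on the grey base's 110 mm long step. Point: where a seated standard's centre lies, 40 mm above the worktop; x along the seated rod, y along the row to the longer end, z up. At 30 mm either side of the point along x stand a V saddle and a pair of sprung jaws, 8 mm long in x.
- station_125: Clip strip's station for the 125 mm standard, third of four alike, 68 mm apart, on the grey base's 135 mm long step. Point: where a seated standard's centre lies, 40 mm above the worktop; x along the seated rod, y along the row to the longer end, z up. The sprung jaws snap over the rod in the last 10 mm down; their flared lips stand 19 mm above the point, 25 mm apart.
- station_150: Clip strip's station for the 150 mm standard, fourth (wide end) of four alike, 68 mm apart, on the grey base's 160 mm long step. Point: where a seated standard's centre lies, 40 mm above the worktop; x along the seated rod, y along the row to the longer end, z up. Between its two jaw pairs are 52 mm free for the fingers, down to 29 mm below the point.
- rest_mid (a point): V rest, empty at the start: small grey base (95 x 56 mm) with two plain white V saddles 30 mm either side of the point along x, no springs, 52 mm free between them down to 32 mm below the point. Point: where the centre of a standard laid in it lies, 40 mm above the worktop; x along the rod, z up. The Vs are 32 mm wide at the top, 7 mm above the point.
Mind the look-alikes: they are no part of the job. Leave any pink look-alike of the part that bears std_100_mid alone.

How it is judged (in metres and radians):
At the end, for the whole second after the job is handed in: Each of the four length standards lies in the station of its own length: its centre within 10 mm of the station's point in plan and within 4 mm in height, its rod within 0.12 rad of the station's x axis (either way round), released and at rest. The V rest is thereby empty (horizontal distance between std_75_mid and station_75 below 0.01 m and z of std_75_mid in the frame of station_75 between -0.004 and 0.004 m and angle between the x axis of std_75_mid and the x axis of station_75, either way round below 0.12 rad and linear speed of each of std_75, std_100, std_125, std_150 below 0.02 m/s and horizontal distance between std_100_mid and station_100 below 0.01 m and z of std_100_mid in the frame of station_100 between -0.004 and 0.004 m and angle between the x axis of std_100_mid and the x axis of station_100, either way round below 0.12 rad and horizontal distance between std_125_mid and station_125 below 0.01 m and z of std_125_mid in the frame of station_125 between -0.004 and 0.004 m and angle between the x axis of std_125_mid and the x axis of station_125, either way round below 0.12 rad and horizontal distance between std_150_mid and station_150 below 0.01 m and z of std_150_mid in the frame of station_150 between -0.004 and 0.004 m and angle between the x axis of std_150_mid and the x axis of station_150, either way round below 0.12 rad); the robot touches nothing.
It also fails if it takes over 109 s, if anything falls off the work surface, if the arm or the gripper's body presses on something with over 40 N, if the wrist force passes 120 N, or if a joint passes its speed limit or range.

## Working session

There is one attempt and no reset: what is moved stays moved. The work goes in short steps, Python scripts to look and compute and a tool call to move; the robot and the scene stay as the last step left them, time stands still between calls to the robot, and variables do not carry over. Pictures are saved under pics/ and viewed, at most 14 in all, crops included, and the job is handed in when it is done.

Besides the shell and the picture viewer there is one more tool, called after ">>>" as name(argument=value, ...) on one line, values as JSON. apply_moves: Moves the arm, as the interface text tells. Its arguments: {"type":"object","properties":{"plan":{"type":"array"},"newtons":{"type":"number"}},"required":["plan"]}

```bash
ls; mkdir -p pics; python3 - <<'E'
from plant import telemetry, vision, r
import cv2,numpy as np
print(telemetry.sense())
for n in ["scene","top"]:
    p,d=vision.capture(n); cv2.imwrite(f"pics/{n}0.png",p[:,:,::-1]); np.save(f"pics/{n}0.npy",d); np.save(f"pics/{n}0rgb.npy",p)
    c=vision.camera_params(n); print(n,c)
E
```

```text
pics
{'time': 0.0, 'joint_positions': array([ 6.68919822e+01,  2.83142721e+01,  7.71280133e+01,  7.70291324e-04,
        7.46291631e+01, -5.47102343e+00]), 'dq': array([-0.13719028,  0.06647116, -0.06962628,  0.00333833,  0.03132459,
       -0.12772329]), 'joint_efforts': array([-1.07036365e-04, -8.82187557e+01, -3.83855939e+01, -2.54203314e-04,
        1.02344443e-02, -1.77631164e-04]), 'ee_pos': array([189.21575499, 595.30887193, 252.70167043]), 'orientation': array([-1.79928948e+02, -7.55116792e-03,  1.62362796e+02]), 'wrist_force': array([-0.33956941,  0.72094041,  0.0467116 ]), 'torque': array([0.04070802, 0.03939899, 0.01010268]), 'grasp_force': 0.0, 'gripper_width': 85.50332540966969}
scene {'fx': 447.2565011940493, 'fy': 447.2565011940493, 'cx': 279.70501296329695, 'cy': 217.57855894097654, 'world_from_camera': array([[ 8.08649005e-01, -4.32904125e-01,  3.98347594e-01,
         1.55784416e+02],
       [-5.88264644e-01, -5.88571263e-01,  5.54552592e-01,
        -4.38975998e+02],
       [-5.61215779e-03, -6.82772207e-01, -7.30609757e-01,
         7.05523364e+02],
       [ 0.00000000e+00,  0.00000000e+00,  0.00000000e+00,
         1.00000000e+00]])}
top {'fx': 400.40625085645377, 'fy': 400.40625085645377, 'cx': 279.4792045397347, 'cy': 210.458714418161, 'world_from_camera': array([[-1.66711298e-02, -9.97040302e-01,  7.50513796e-02,
         4.21318544e+02],
       [-9.99694163e-01,  1.79926092e-02,  1.69660495e-02,
         6.89178620e+01],
       [-1.82662053e-02, -7.47455829e-02, -9.97035327e-01,
         1.06008459e+03],
       [ 0.00000000e+00,  0.00000000e+00,  0.00000000e+00,
         1.00000000e+00]])}
```

View pics/top0.png

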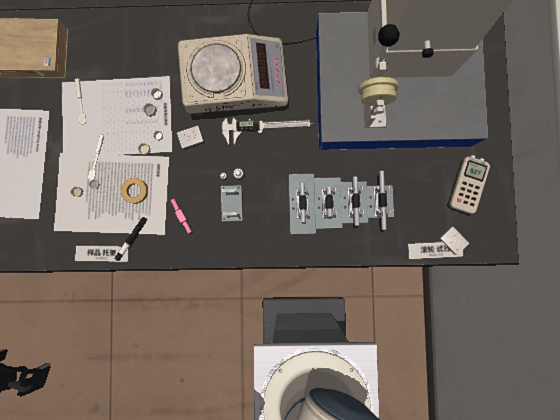

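View pics/scene0.png

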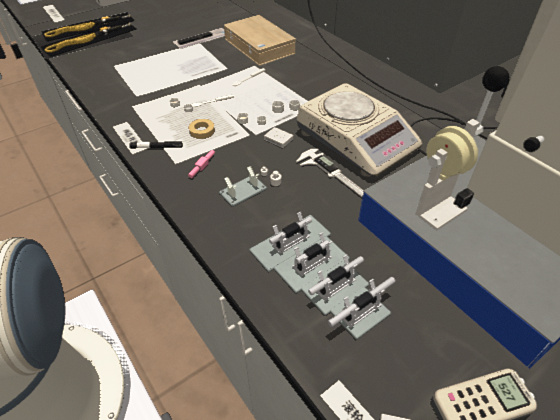

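The strip is at about (290–394, 203) in the top view, with its wide end on the left (+y). The rest is at (231, 203). The pink rod at (180, 216) is the look-alike, which I'll leave alone.

```bash
cat > h.py <<'E'
import numpy as np,cv2
from plant import telemetry, vision, r
def ray(c,u,v,z):
    d=np.array([(u-c['cx'])/c['fx'],(v-c['cy'])/c['fy'],1.0]); M=c['world_from_camera']
    d=M[:3,:3]@d; o=M[:3,3]; return o+d*(z-o[2])/d[2]
def world(c,d):
    v,u=np.mgrid[:d.shape[0],:d.shape[1]]
    P=np.stack([(u-c['cx'])/c['fx']*d,(v-c['cy'])/c['fy']*d,d],-1); M=c['world_from_camera']
    return P@M[:3,:3].T+M[:3,3]
E
python3 - <<'E'
from h import *
p=np.load('pics/top0rgb.npy');d=np.load('pics/top0.npy');c=vision.camera_params('top');W=world(c,d)
crop=p[160:245,205:410]; cv2.imwrite('pics/c1.png',cv2.resize(crop[:,:,::-1],None,fx=3.9,fy=3.9,interpolation=cv2.INTER_CUBIC))
g=p.max(2).astype(int)
roi=np.zeros(g.shape,bool); roi[165:240,285:400]=1
z=W[...,2]
blk=((g<60)&roi&(z>35)).astype(np.uint8)
n,l,s,ce=cv2.connectedComponentsWithStats(blk)
for i in range(1,n):
    if s[i,4]>30: print('grip',s[i],ce[i],ray(c,*ce[i],49).round(1))
for u in range(290,396,1):
    col=np.where(roi[:,u]&(z[:,u]>38)&(z[:,u]<65))[0]
    if len(col): print(u,col.min(),col.max(),len(col),end=' | ')
print()
for (a,b) in [((285,400),'strip'),((215,248),'rest')]:
    m=np.zeros(g.shape,np.uint8); m[165:240,a[0]:a[1]]=((z>2)&(z<25)&(g>90))[165:240,a[0]:a[1]]
    cn,_=cv2.findContours(m,0,2); cn=max(cn,key=cv2.contourArea); R=cv2.minAreaRect(cn); print(b,R,ray(c,*R[0],8).round(1)); print(np.median(z[m>0]), [ray(c,*q,8)[:2].round(0) for q in cv2.boxPoints(R)])
E
```

```text
grip [379 193   8  14  99] [382.37373737 199.76767677] [ 519.8 -174.2   49. ]
grip [326 195   7  14  89] [328.94382022 201.24719101] [518.5 -39.5  49. ]
grip [352 194   8  14  95] [355.63157895 200.23157895] [ 519.9 -106.9   49. ]
grip [300 196   6  14  79] [302.53164557 202.08860759] [517.6  27.4  49. ]
297 188 215 8 | 298 189 215 8 | 299 189 215 20 | 300 183 215 30 | 301 183 221 39 | 302 183 221 39 | 303 183 221 39 | 304 184 221 38 | 305 189 221 26 | 306 189 215 10 | 307 188 215 8 | 308 188 213 5 | 309 213 214 2 | 324 188 190 3 | 325 188 214 7 | 326 188 214 20 | 327 187 214 28 | 328 187 216 30 | 329 187 216 30 | 330 187 215 29 | 331 188 215 26 | 332 188 214 21 | 333 188 214 6 | 334 188 214 7 | 335 187 214 8 | 336 211 213 3 | 351 187 190 4 | 352 187 214 15 | 353 177 214 34 | 354 177 218 41 | 355 176 225 50 | 356 177 225 48 | 357 178 225 48 | 358 187 225 36 | 359 187 213 18 | 360 187 213 6 | 361 187 213 6 | 362 187 213 6 | 363 210 213 4 | 377 189 190 2 | 378 186 189 4 | 379 171 213 23 | 380 171 213 41 | 381 171 221 51 | 382 171 229 58 | 383 171 229 59 | 384 184 229 45 | 385 187 229 40 | 386 186 229 23 | 387 186 212 6 | 388 186 212 6 | 389 186 212 6 | 390 210 212 3 | 
strip ((321.0, 203.5), (59.0, 64.0), 90.0) [516.9 -22.8   8. ]
8.87187454307832 [array([597.,  60.]), array([ 594., -109.]), array([ 438., -104.]), array([441.,  63.])]
rest ((231.04971313476562, 202.89109802246094), (35.54875946044922, 20.879545211791992), 87.95458984375) [522.9 214.6   8. ]
9.07873019839053 [array([570., 244.]), array([571., 188.]), array([476., 186.]), array([475., 241.])]
```

View pics/c1.png

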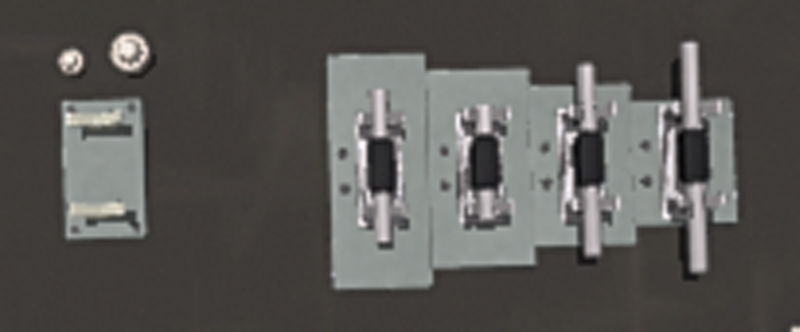

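Lengths in pixels from left to right are 39, 30, 50 and 59. So S150 holds the 100, S125 the 75, S100 the 125 and S75 the 150. That makes one 4-cycle: 100→rest, 150→S150, 75→S75, 125→S125, 100→S100. I'll move above the first standard.

>>> apply_moves(plan=[{"travel": [0, 0, 0], "rot": [0, 0, -6], "claw": 0}, {"travel": [0, 0, 0], "rot": [0, 0, -6], "claw": 0}, {"travel": [0, 0, 0], "rot": [0, 0, -6.2], "claw": 0}, {"travel": [-18.3, -31.5, 0], "rot": [0, 0, 0], "claw": 0}, {"travel": [-18.3, -31.5, 0], "rot": [0, 0, 0], "claw": 0}, {"travel": [-18.3, -31.5, 0], "rot": [0, 0, 0], "claw": 0}, {"travel": [-18.3, -31.5, 0], "rot": [0, 0, 0], "claw": 0}, {"travel": [-18.3, -31.5, 0], "rot": [0, 0, 0], "claw": 0}], newtons=60)

```text
time: 0.77
ee_pos: [282.7, 437.4, 253.0]
orientation: [-180.0, -0.0, -179.4]
wrist_force: [1.1, 0.7, 0.6]
gripper_width: 42.9
grasp_force: 0.0
```

>>> apply_moves(plan=[{"travel": [-18.3, -31.5, 0], "rot": [0, 0, 0], "claw": 0}, {"travel": [-18.3, -31.5, 0], "rot": [0, 0, 0], "claw": 0}, {"travel": [-18.3, -31.5, 0], "rot": [0, 0, 0], "claw": 0}, {"travel": [-18.3, -31.5, 0], "rot": [0, 0, 0], "claw": 0}, {"travel": [-18.3, -31.5, 0], "rot": [0, 0, 0], "claw": 0}, {"travel": [-18.3, -31.5, 0], "rot": [0, 0, 0], "claw": 0}, {"travel": [-18.3, -31.5, 0], "rot": [0, 0, 0], "claw": 0}, {"travel": [-18.3, -31.5, 0], "rot": [0, 0, 0], "claw": 0}])

```text
time: 1.43
ee_pos: [431.7, 186.8, 253.2]
orientation: [180.0, -0.0, -179.4]
wrist_force: [1.2, 0.8, 0.2]
gripper_width: 42.5
grasp_force: 0.0
```

>>> apply_moves(plan=[{"travel": [-18.3, -31.5, 10], "rot": [0, 0, 0], "claw": 0}, {"travel": [-18.3, -31.5, 10], "rot": [0, 0, 0], "claw": 0}, {"travel": [0, 0, 0], "rot": [0, 0, 0], "claw": 0}, {"travel": [0, 0, 0], "rot": [0, 0, 0], "claw": 0}])

```text
time: 1.77
ee_pos: [468.8, 124.3, 232.6]
orientation: [-180.0, -0.1, -179.6]
wrist_force: [-0.4, 0.8, 0.6]
gripper_width: 42.9
grasp_force: 0.0
```

```bash
python3 - <<'E'
from h import *
c=vision.camera_params('wrist');p,d=vision.capture('wrist');cv2.imwrite('pics/w1.png',p[:,:,::-1]);np.savez('pics/w1.npz',p=p,d=d,M=c['world_from_camera'])
print(c,telemetry.sense()['ee_pos'])
for u,v in [(0,0),(559,0),(559,419),(0,419)]: print(ray(c,u,v,40).round())
E
```

```text
{'fx': 321.9357703587999, 'fy': 321.9357703587999, 'cx': 279.706726519389, 'cy': 208.8807311836757, 'world_from_camera': array([[-6.34147416e-03,  9.51552119e-01,  3.07422104e-01,
         3.89657358e+02],
       [ 9.99979887e-01,  6.00057241e-03,  2.05414384e-03,
         1.24871774e+02],
       [ 1.09916331e-04,  3.07428947e-01, -9.51571033e-01,
         3.53900977e+02],
       [ 0.00000000e+00,  0.00000000e+00,  0.00000000e+00,
         1.00000000e+00]])} [468.38439293 125.37793026 232.92887071]
[ 307. -113.   40.]
[304. 361.  40.]
[776. 490.  40.]
[ 780. -236.   40.]
```

View pics/w1.png

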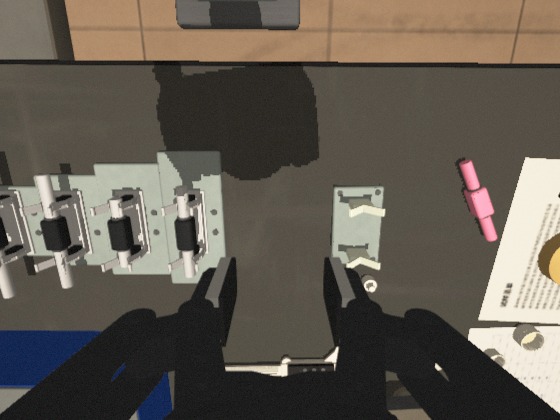

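The wrist view shows the grips at (186,234), (120,233) and (56,233), with the rest centred near (358,228). I'll measure them with depth.

```bash
cat >> h.py <<'E'
def grips(p,W,zlo=44,zhi=53):
    g=p.max(2).astype(int); z=W[...,2]
    m=((g<75)&(z>zlo)&(z<zhi)&(W[...,0]>440)&(W[...,0]<600)).astype(np.uint8)
    n,l,s,ce=cv2.connectedComponentsWithStats(m)
    for i in range(1,n):
        if s[i,4]>100:
            q=W[l==i]; R=cv2.minAreaRect(q[:,:2].astype(np.float32)); print('grip',ce[i].round(),np.array(R[0]).round(1),np.array(R[1]).round(1),round(R[2],1),'z',np.median(q[:,2]).round(1))
E
python3 - <<'E'
from h import *
f=np.load('pics/w1.npz');p,d=f['p'],f['d'];c=vision.camera_params('wrist');c['world_from_camera']=f['M'];W=world(c,d)
grips(p,W)
z=W[...,2]; roi=(W[...,1]>170)&(W[...,1]<260)&(W[...,0]>460)&(W[...,0]<585)
m=roi&(z>4)&(z<13); R=cv2.minAreaRect(W[m][:,:2].astype(np.float32)); print('rest base',R,np.median(z[m]))
m=(roi&(z>25)&(z<55)).astype(np.uint8); n,l,s,ce=cv2.connectedComponentsWithStats(m)
for i in range(1,n):
    if s[i,4]>15: q=W[l==i]; print(ce[i],q.min(0).round(),q.max(0).round())
E
```

```text
grip [ 53. 235.] [ 518.8 -108. ] [34.9 17.6] 1.4 z 49.1
grip [118. 234.] [517.4 -39.8] [34.3 16.9] 0.1 z 49.1
grip [184. 234.] [516.3  27.6] [33.3 16.8] 0.7 z 49.2
rest base ((521.2966918945312, 213.38427734375), (94.52689361572266, 56.25374221801758), 1.3437814712524414) 8.569689562358235
[365.30172414 208.79885057] [487. 195.  25.] [496. 231.  49.]
[361.87240356 260.4925816 ] [547. 196.  25.] [556. 232.  49.]
```

>>> apply_moves(plan=[{"travel": [-15.7, -32.8, 15], "rot": [0, 0, 0], "claw": 0}, {"travel": [-15.7, -32.8, 20], "rot": [0, 0, 0], "claw": 0}, {"travel": [-15.7, -32.8, 20], "rot": [0, 0, 0], "claw": 0}, {"travel": [0, 0, 35], "rot": [0, 0, 0], "claw": 0}, {"travel": [0, 0, 35], "rot": [0, 0, 0], "claw": 0}, {"travel": [0, 0, 18], "rot": [0, 0, 0], "claw": 0}, {"travel": [0, 0, 0], "rot": [0, 0, 0], "claw": 0}, {"travel": [0, 0, 0], "rot": [0, 0, 0], "claw": 0}])

```text
time: 2.48
ee_pos: [516.0, 29.0, 90.3]
orientation: [180.0, -0.1, -179.4]
wrist_force: [-0.2, -0.9, 1.6]
gripper_width: 42.6
grasp_force: 0.0
```

```bash
python3 - <<'E'
from h import *
c=vision.camera_params('wrist');p,d=vision.capture('wrist');cv2.imwrite('pics/w2.png',p[:,:,::-1])
W=world(c,d);grips(p,W)
for i in range(3): s=telemetry.sense();print(s['ee_pos'],s['orientation'],s['time'])
E
```

```text
grip [154. 252.] [516.6 -40.4] [35.6 17.4] 1.8 z 49.2
grip [274. 253.] [516.9  27. ] [17.3 36.8] 89.7 z 49.3
grip [ 34. 254.] [ 518.5 -108. ] [18.2 35.2] 89.2 z 49.1
[516.81767028  28.82405631  91.23710991] [ 1.79999055e+02  3.00614182e-02 -1.79357841e+02] 2.5333
[516.81767028  28.82405631  91.23710991] [ 1.79999055e+02  3.00614182e-02 -1.79357841e+02] 2.5333
[516.81767028  28.82405631  91.23710991] [ 1.79999055e+02  3.00614182e-02 -1.79357841e+02] 2.5333
```

View pics/w2.png

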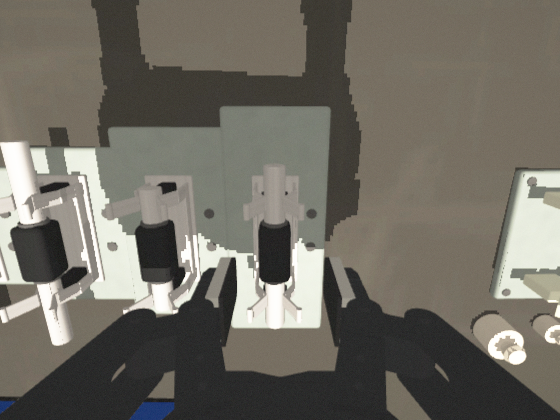

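The grip at (274,252) sits about 1.5 mm left of the finger midline at x≈281. I'll correct that, then descend and grip.

>>> apply_moves(plan=[{"travel": [0, -1.5, 16], "rot": [0, 0, 0], "claw": 0}, {"travel": [0, 0, 16], "rot": [0, 0, 0], "claw": 0}, {"travel": [0, 0, 15], "rot": [0, 0, 0], "claw": 0}, {"travel": [0, 0, 0], "rot": [0, 0, 0], "claw": -1}, {"travel": [0, 0, 0], "rot": [0, 0, 0], "claw": -1}, {"travel": [0, 0, 0], "rot": [0, 0, 0], "claw": -1}, {"travel": [0, 0, 0], "rot": [0, 0, 0], "claw": -1}, {"travel": [0, 0, 0], "rot": [0, 0, 0], "claw": -1}])

```text
time: 3.2
ee_pos: [517.3, 26.3, 45.1]
orientation: [-180.0, 0.1, -179.4]
wrist_force: [-1.1, -5.6, 3.6]
gripper_width: 16.9
grasp_force: 59.2
```

>>> apply_moves(plan=[{"travel": [0, 0, -4], "rot": [0, 0, 0], "claw": -1}, {"travel": [0, 0, -6], "rot": [0, 0, 0], "claw": -1}, {"travel": [0, 0, -10], "rot": [0, 0, 0], "claw": -1}, {"travel": [0, 0, -15], "rot": [0, 0, 0], "claw": -1}, {"travel": [0, 0, -20], "rot": [0, 0, 0], "claw": -1}, {"travel": [0, 0, -15], "rot": [0, 0, 0], "claw": -1}, {"travel": [0, 0, 0], "rot": [0, 0, 0], "claw": -1}, {"travel": [0, 0, 0], "rot": [0, 0, 0], "claw": -1}])

```text
time: 3.87
ee_pos: [517.2, 26.6, 114.7]
orientation: [-180.0, 0.2, -179.4]
wrist_force: [-0.3, -0.8, -0.9]
gripper_width: 17.1
grasp_force: 59.7
```

```bash
python3 - <<'E'
from h import *
c=vision.camera_params('wrist');p,d=vision.capture('wrist');cv2.imwrite('pics/w3.png',p[:,:,::-1])
W=world(c,d);grips(p,W,44,140)
s=telemetry.sense();print(s['ee_pos'],s['orientation'],s['wrist_force'])
E
```

```text
grip [172. 234.] [517.2 -40.3] [36.4 17.3] 1.0 z 49.2
grip [ 66. 235.] [ 518.7 -107.8] [34.3 17.7] 1.9 z 49.2
grip [280. 298.] [510.1  27.5] [43.4 42.7] 46.1 z 119.5
[516.66573431  26.5704364  113.7892409 ] [ 1.79997192e+02  5.92421533e-02 -1.79431841e+02] [-0.85207123 -0.30352075 -1.8907721 ]
```

View pics/w3.png

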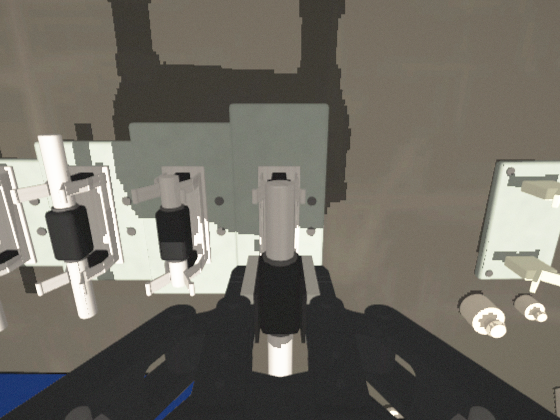

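>>> apply_moves(plan=[{"travel": [-1.3, 37.4, 0], "rot": [0, 0, 0], "claw": -1}, {"travel": [-1.3, 37.4, 0], "rot": [0, 0, 0], "claw": -1}, {"travel": [-1.3, 37.4, 0], "rot": [0, 0, 0], "claw": -1}, {"travel": [-1.3, 37.4, 0], "rot": [0, 0, 0], "claw": -1}, {"travel": [-1.3, 37.4, 0], "rot": [0, 0, 0], "claw": -1}, {"travel": [0, 0, 15], "rot": [0, 0, 0], "claw": -1}, {"travel": [0, 0, 20], "rot": [0, 0, 0], "claw": -1}, {"travel": [0, 0, 0], "rot": [0, 0, 0], "claw": -1}])

```text
time: 4.58
ee_pos: [519.0, 213.7, 74.9]
orientation: [-179.9, -0.3, -179.4]
wrist_force: [-2.0, -0.7, -2.0]
gripper_width: 16.5
grasp_force: 59.8
```

>>> apply_moves(plan=[{"travel": [0, 0, 13], "rot": [0, 0, 0], "claw": -1}, {"travel": [0, 0, 9], "rot": [0, 0, 0], "claw": -1}, {"travel": [0, 0, 6], "rot": [0, 0, 0], "claw": -1}, {"travel": [0, 0, 4], "rot": [0, 0, 0], "claw": -1}, {"travel": [0, 0, 0], "rot": [0, 0, 0], "claw": -1}, {"travel": [0, 0, 0], "rot": [0, 0, 0], "claw": -1}])

```text
time: 5.08
ee_pos: [521.3, 213.3, 46.5]
orientation: [-180.0, -0.0, -179.5]
wrist_force: [0.2, -0.3, -0.6]
gripper_width: 16.6
grasp_force: 59.7
```

>>> apply_moves(plan=[{"travel": [0, 0, 2], "rot": [0, 0, 0], "claw": -1}, {"travel": [0, 0, 0.7], "rot": [0, 0, 0], "claw": -1}, {"travel": [0, 0, 0], "rot": [0, 0, 0], "claw": -1}])

```text
time: 5.33
ee_pos: [521.7, 213.1, 44.9]
orientation: [-180.0, 0.1, -179.4]
wrist_force: [-3.4, -7.5, 17.8]
gripper_width: 17.2
grasp_force: 62.4
```

>>> apply_moves(plan=[{"travel": [0, 0, 0], "rot": [0, 0, 0], "claw": 0}, {"travel": [0, 0, 0], "rot": [0, 0, 0], "claw": 0}, {"travel": [0, 0, 0], "rot": [0, 0, 0], "claw": 0}, {"travel": [0, 0, -5], "rot": [0, 0, 0], "claw": 0}, {"travel": [0, 0, -20], "rot": [0, 0, 0], "claw": 0}, {"travel": [0, 0, -35], "rot": [0, 0, 0], "claw": 0}, {"travel": [0, 0, -30], "rot": [0, 0, 0], "claw": 0}, {"travel": [0, -20, 0], "rot": [0, 0, 0], "claw": 0}])

```text
time: 6.0
ee_pos: [524.0, 196.1, 139.0]
orientation: [179.9, 0.5, -179.3]
wrist_force: [1.9, 0.4, 0.8]
gripper_width: 42.8
grasp_force: 0.0
```

```bash
python3 - <<'E'
from h import *
c=vision.camera_params('wrist');p,d=vision.capture('wrist');cv2.imwrite('pics/w4.png',p[:,:,::-1])
W=world(c,d);grips(p,W,44,60)
s=telemetry.sense();print(s['ee_pos'],s['orientation'],s['wrist_force'],s['gripper_width'])
E
```

```text
grip [301. 217.] [521.4 212.4] [36.7 17. ] 1.7 z 49.2
[522.88762066 191.77161998 136.67064808] [ 179.97352848    0.28764993 -179.36643414] [ 0.31914736 -3.73706189 -1.97260011] 42.15705881698352
```

>>> apply_moves(plan=[{"travel": [0.6, -36.8, 0], "rot": [0, 0, 0], "claw": 0}, {"travel": [0.6, -36.8, 0], "rot": [0, 0, 0], "claw": 0}, {"travel": [0.6, -36.8, 0], "rot": [0, 0, 0], "claw": 0}, {"travel": [0.6, -36.8, 0], "rot": [0, 0, 0], "claw": 0}, {"travel": [0.6, -36.8, 0], "rot": [0, 0, 0], "claw": 0}, {"travel": [0.6, -36.8, 0], "rot": [0, 0, 0], "claw": 0}, {"travel": [0.6, -36.8, 0], "rot": [0, 0, 0], "claw": 0}, {"travel": [0.6, -36.8, 0], "rot": [0, 0, 0], "claw": 0}])

```text
time: 6.72
ee_pos: [519.0, -102.7, 133.7]
orientation: [180.0, -0.0, -179.4]
wrist_force: [0.6, -0.6, -0.4]
gripper_width: 42.5
grasp_force: 0.0
```

>>> apply_moves(plan=[{"travel": [0.6, -36.8, 0], "rot": [0, 0, 0], "claw": 0}, {"travel": [0.6, -36.8, 0], "rot": [0, 0, 0], "claw": 0}, {"travel": [0, 0, 20], "rot": [0, 0, 0], "claw": 0}, {"travel": [0, 0, 20], "rot": [0, 0, 0], "claw": 0}, {"travel": [0, 0, 0], "rot": [0, 0, 0], "claw": 0}, {"travel": [0, 0, 0], "rot": [0, 0, 0], "claw": 0}, {"travel": [0, 0, 0], "rot": [0, 0, 0], "claw": 0}])

```text
time: 7.3
ee_pos: [519.3, -174.3, 94.3]
orientation: [-180.0, 0.0, -179.4]
wrist_force: [0.4, 0.8, 0.7]
gripper_width: 42.3
grasp_force: 0.0
```

```bash
python3 - <<'E'
from h import *
c=vision.camera_params('wrist');p,d=vision.capture('wrist');cv2.imwrite('pics/w5.png',p[:,:,::-1])
W=world(c,d);grips(p,W,44,60)
s=telemetry.sense();print(s['ee_pos'],s['orientation'],s['wrist_force'],s['gripper_width'])
E
```

```text
grip [273. 248.] [ 519.2 -177.1] [37.3 17.6] 0.6 z 49.3
grip [390. 249.] [ 517.9 -109.8] [17.9 33. ] 89.1 z 49.3
grip [508. 249.] [518.  -41.9] [35.2 18.5] 1.5 z 49.3
[ 519.53530565 -174.32570225   94.5768913 ] [-1.79975485e+02  5.25600557e-02 -1.79394369e+02] [-0.38956178 -0.08825671 -0.30179161] 42.57688875501318
```

View pics/w5.png

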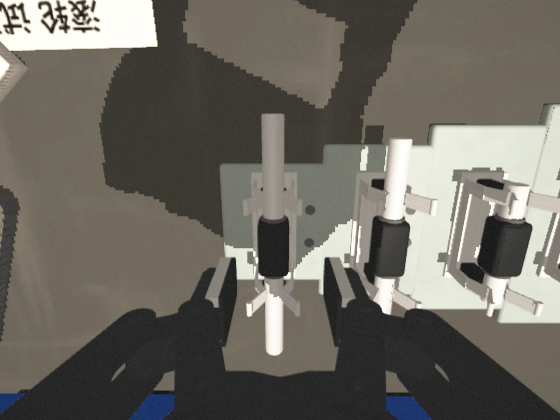

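The grip is at (273,248), about 2.5 mm left of the finger midline.

>>> apply_moves(plan=[{"travel": [0, -2.5, 17], "rot": [0, 0, 0], "claw": 0}, {"travel": [0, 0, 18], "rot": [0, 0, 0], "claw": 0}, {"travel": [0, 0, 15], "rot": [0, 0, 0], "claw": 0}, {"travel": [0, 0, 0], "rot": [0, 0, 0], "claw": -1}, {"travel": [0, 0, 0], "rot": [0, 0, 0], "claw": -1}, {"travel": [0, 0, 0], "rot": [0, 0, 0], "claw": -1}, {"travel": [0, 0, 0], "rot": [0, 0, 0], "claw": -1}, {"travel": [0, 0, 0], "rot": [0, 0, 0], "claw": -1}])

```text
time: 8.02
ee_pos: [519.8, -177.5, 44.9]
orientation: [-179.9, 0.1, -179.4]
wrist_force: [-0.6, -4.0, 4.7]
gripper_width: 17.4
grasp_force: 60.2
```

>>> apply_moves(plan=[{"travel": [0, 0, -4], "rot": [0, 0, 0], "claw": -1}, {"travel": [0, 0, -6], "rot": [0, 0, 0], "claw": -1}, {"travel": [0, 0, -10], "rot": [0, 0, 0], "claw": -1}, {"travel": [0, 0, -15], "rot": [0, 0, 0], "claw": -1}, {"travel": [0, 0, -20], "rot": [0, 0, 0], "claw": -1}, {"travel": [0, 0, -15], "rot": [0, 0, 0], "claw": -1}, {"travel": [0, 0, 0], "rot": [0, 0, 0], "claw": -1}, {"travel": [0, 0, 0], "rot": [0, 0, 0], "claw": -1}])

```text
time: 8.68
ee_pos: [519.4, -176.9, 114.7]
orientation: [-180.0, 0.1, -179.4]
wrist_force: [-0.2, -0.2, -2.3]
gripper_width: 16.8
grasp_force: 59.8
```

>>> apply_moves(plan=[{"travel": [0, 34, 0], "rot": [0, 0, 0], "claw": -1}, {"travel": [0, 34, 0], "rot": [0, 0, 0], "claw": -1}, {"travel": [0, 34, 0], "rot": [0, 0, 0], "claw": -1}, {"travel": [0, 34, 0], "rot": [0, 0, 0], "claw": -1}, {"travel": [0, 34, 0], "rot": [0, 0, 0], "claw": -1}, {"travel": [0, 34, 0], "rot": [0, 0, 0], "claw": -1}, {"travel": [0, 0, 0], "rot": [0, 0, 0], "claw": -1}, {"travel": [0, 0, 0], "rot": [0, 0, 0], "claw": -1}])

```text
time: 9.35
ee_pos: [516.3, 28.7, 112.9]
orientation: [180.0, -0.1, -179.3]
wrist_force: [0.8, -0.1, -1.4]
gripper_width: 17.0
grasp_force: 59.9
```

```bash
python3 - <<'E'
from h import *
c=vision.camera_params('wrist');p,d=vision.capture('wrist');cv2.imwrite('pics/w6.png',p[:,:,::-1])
s=telemetry.sense();print(s['ee_pos'],s['orientation'],s['wrist_force'],s['gripper_width'])
E
```

```text
[516.55306024  27.54181736 112.98988739] [ 1.79997253e+02 -7.23932265e-02 -1.79336685e+02] [ 0.044495   -0.31478953 -1.76228931] 16.882887142087
```

View pics/w6.png

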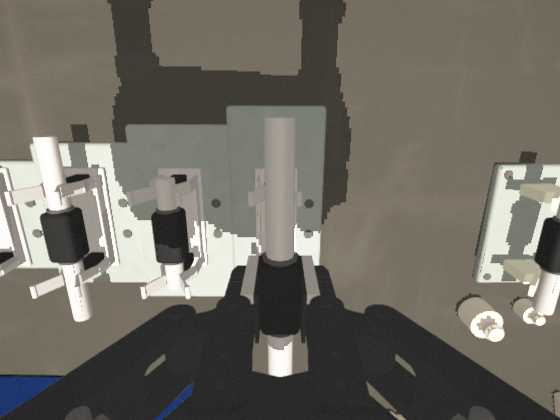

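The 150 standard is centred over S150 (rod at u≈279). Lowering and pressing it in.

>>> apply_moves(plan=[{"travel": [0, -0.8, 20], "rot": [0, 0, 0], "claw": -1}, {"travel": [0, 0, 18], "rot": [0, 0, 0], "claw": -1}, {"travel": [0, 0, 10], "rot": [0, 0, 0], "claw": -1}, {"travel": [0, 0, 8], "rot": [0, 0, 0], "claw": -1}, {"travel": [0, 0, 6], "rot": [0, 0, 0], "claw": -1}, {"travel": [0, 0, 4], "rot": [0, 0, 0], "claw": -1}, {"travel": [0, 0, 3], "rot": [0, 0, 0], "claw": -1}, {"travel": [0, 0, 0], "rot": [0, 0, 0], "claw": -1}])

```text
time: 10.07
ee_pos: [517.2, 25.9, 44.5]
orientation: [-180.0, 0.0, -179.4]
wrist_force: [-0.1, 0.0, -2.5]
gripper_width: 17.2
grasp_force: 60.0
```

>>> apply_moves(plan=[{"travel": [0, 0, 0.8], "rot": [0, 0, 0], "claw": -1}, {"travel": [0, 0, 0], "rot": [0, 0, 0], "claw": -1}])

```text
time: 10.23
ee_pos: [517.3, 26.0, 44.3]
orientation: [-180.0, 0.0, -179.4]
wrist_force: [-1.5, -2.3, 3.6]
gripper_width: 17.0
grasp_force: 60.8
```

Seated. Releasing and moving on to S125 (75 mm).

>>> apply_moves(plan=[{"travel": [0, 0, 0], "rot": [0, 0, 0], "claw": 0}, {"travel": [0, 0, 0], "rot": [0, 0, 0], "claw": 0}, {"travel": [0, 0, 0], "rot": [0, 0, 0], "claw": 0}, {"travel": [0, 0, -6], "rot": [0, 0, 0], "claw": 0}, {"travel": [0, 0, -20], "rot": [0, 0, 0], "claw": 0}, {"travel": [0, 0, -26], "rot": [0, 0, 0], "claw": 0}, {"travel": [0, -34, 0], "rot": [0, 0, 0], "claw": 0}, {"travel": [0, -34, 0], "rot": [0, 0, 0], "claw": 0}])

```text
time: 10.9
ee_pos: [518.6, -41.7, 97.6]
orientation: [-180.0, 0.2, -179.2]
wrist_force: [0.2, -1.1, -0.3]
gripper_width: 42.8
grasp_force: 0.0
```

>>> apply_moves(plan=[{"travel": [0, 0, 0], "rot": [0, 0, 0], "claw": 0}, {"travel": [0, 0, 0], "rot": [0, 0, 0], "claw": 0}, {"travel": [0, 0, 0], "rot": [0, 0, 0], "claw": 0}])

```text
time: 11.15
ee_pos: [517.6, -41.8, 96.0]
orientation: [180.0, -0.0, -179.5]
wrist_force: [-0.6, -0.4, 0.5]
gripper_width: 42.8
grasp_force: 0.0
```

```bash
python3 - <<'E'
from h import *
c=vision.camera_params('wrist');p,d=vision.capture('wrist');cv2.imwrite('pics/w7.png',p[:,:,::-1])
W=world(c,d);grips(p,W,40,70)
s=telemetry.sense();print(s['ee_pos'],s['orientation'],s['wrist_force'],s['gripper_width'])
E
```

```text
grip [164. 246.] [ 518.7 -108.1] [37.6 17.2] 0.8 z 49.2
grip [279. 247.] [517.5 -41.1] [37.2 17.7] 0.9 z 49.3
grip [394. 249.] [516.9  26.1] [37.3 17.6] 0.4 z 49.1
[517.58180011 -41.36268851  95.90073827] [ 1.79989245e+02 -1.33389088e-02 -1.79431721e+02] [ 0.51677606  0.14568837 -0.20276313] 42.7684039258762
```

View pics/w7.png

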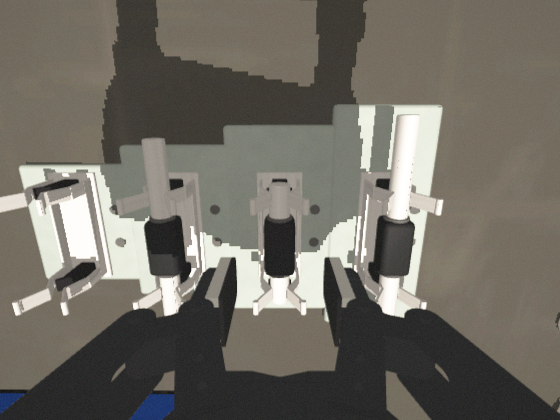

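The 150 is seated in S150 with its grip top at z 49.1. The 75's grip (279,247) is centred between the fingers, so I'll take it to S75.

>>> apply_moves(plan=[{"travel": [0, 0, 18], "rot": [0, 0, 0], "claw": 0}, {"travel": [0, 0, 18], "rot": [0, 0, 0], "claw": 0}, {"travel": [0, 0, 15.5], "rot": [0, 0, 0], "claw": 0}, {"travel": [0, 0, 0], "rot": [0, 0, 0], "claw": -1}, {"travel": [0, 0, 0], "rot": [0, 0, 0], "claw": -1}, {"travel": [0, 0, 0], "rot": [0, 0, 0], "claw": -1}, {"travel": [0, 0, 0], "rot": [0, 0, 0], "claw": -1}, {"travel": [0, 0, 0], "rot": [0, 0, 0], "claw": -1}])

```text
time: 11.87
ee_pos: [518.0, -41.7, 45.1]
orientation: [-180.0, 0.0, -179.4]
wrist_force: [-0.2, -1.9, -1.6]
gripper_width: 17.2
grasp_force: 58.8
```

>>> apply_moves(plan=[{"travel": [0, 0, -4], "rot": [0, 0, 0], "claw": -1}, {"travel": [0, 0, -6], "rot": [0, 0, 0], "claw": -1}, {"travel": [0, 0, -10], "rot": [0, 0, 0], "claw": -1}, {"travel": [0, 0, -15], "rot": [0, 0, 0], "claw": -1}, {"travel": [0, 0, -20], "rot": [0, 0, 0], "claw": -1}, {"travel": [0, 0, -15], "rot": [0, 0, 0], "claw": -1}, {"travel": [0, 0, 0], "rot": [0, 0, 0], "claw": -1}])

```text
time: 12.45
ee_pos: [519.2, -42.0, 117.8]
orientation: [-180.0, 0.3, -179.4]
wrist_force: [0.9, -1.2, -0.0]
gripper_width: 16.9
grasp_force: 59.7
```

Next to S75, 136 mm along the row.

>>> apply_moves(plan=[{"travel": [0, -34, 0], "rot": [0, 0, 0], "claw": -1}, {"travel": [0, -34, 0], "rot": [0, 0, 0], "claw": -1}, {"travel": [0, -34, 0], "rot": [0, 0, 0], "claw": -1}, {"travel": [0, -34, 0], "rot": [0, 0, 0], "claw": -1}, {"travel": [0, 0, 0], "rot": [0, 0, 0], "claw": -1}, {"travel": [0, 0, 0], "rot": [0, 0, 0], "claw": -1}, {"travel": [0, 0, 0], "rot": [0, 0, 0], "claw": -1}])

```text
time: 13.03
ee_pos: [518.8, -177.6, 114.3]
orientation: [180.0, -0.0, -179.5]
wrist_force: [-0.5, 1.0, -1.0]
gripper_width: 17.4
grasp_force: 59.7
```

```bash
python3 - <<'E'
from h import *
s=telemetry.sense();print(s['ee_pos'],s['orientation'],s['wrist_force'],s['gripper_width'])
E
```

```text
[ 518.76533214 -177.57177749  114.25306109] [ 1.79974896e+02 -1.85510522e-02 -1.79473661e+02] [-0.49174908  0.95504345 -0.96720015] 17.37776681826873
```

>>> apply_moves(plan=[{"travel": [0, 0, 20], "rot": [0, 0, 0], "claw": -1}, {"travel": [0, 0, 18], "rot": [0, 0, 0], "claw": -1}, {"travel": [0, 0, 10], "rot": [0, 0, 0], "claw": -1}, {"travel": [0, 0, 8], "rot": [0, 0, 0], "claw": -1}, {"travel": [0, 0, 6], "rot": [0, 0, 0], "claw": -1}, {"travel": [0, 0, 4], "rot": [0, 0, 0], "claw": -1}, {"travel": [0, 0, 4], "rot": [0, 0, 0], "claw": -1}, {"travel": [0, 0, 0], "rot": [0, 0, 0], "claw": -1}])

```text
time: 13.7
ee_pos: [519.5, -178.0, 44.2]
orientation: [-180.0, 0.0, -179.4]
wrist_force: [1.4, -1.9, -0.2]
gripper_width: 17.1
grasp_force: 59.8
```

>>> apply_moves(plan=[{"travel": [0, 0, 0.5], "rot": [0, 0, 0], "claw": -1}, {"travel": [0, 0, 0], "rot": [0, 0, 0], "claw": -1}])

```text
time: 13.87
ee_pos: [519.4, -178.0, 44.2]
orientation: [-180.0, 0.0, -179.4]
wrist_force: [0.5, -2.9, 2.2]
gripper_width: 16.9
grasp_force: 60.4
```

Seated. Releasing and going to S100 (125 mm), with a check from above.

>>> apply_moves(plan=[{"travel": [0, 0, 0], "rot": [0, 0, 0], "claw": 0}, {"travel": [0, 0, 0], "rot": [0, 0, 0], "claw": 0}, {"travel": [0, 0, 0], "rot": [0, 0, 0], "claw": 0}, {"travel": [0, 0, -6], "rot": [0, 0, 0], "claw": 0}, {"travel": [0, 0, -20], "rot": [0, 0, 0], "claw": 0}, {"travel": [0, 0, -26], "rot": [0, 0, 0], "claw": 0}, {"travel": [0, 34, 0], "rot": [0, 0, 0], "claw": 0}, {"travel": [0, 34, 0], "rot": [0, 0, 0], "claw": 0}])

```text
time: 14.53
ee_pos: [519.4, -110.5, 97.6]
orientation: [-179.9, 0.2, -179.6]
wrist_force: [0.2, 0.4, -0.3]
gripper_width: 42.6
grasp_force: 0.0
```

>>> apply_moves(plan=[{"travel": [0, 0, 0], "rot": [0, 0, 0], "claw": 0}, {"travel": [0, 0, 0], "rot": [0, 0, 0], "claw": 0}, {"travel": [0, 0, 0], "rot": [0, 0, 0], "claw": 0}])

```text
time: 14.78
ee_pos: [518.6, -109.9, 96.1]
orientation: [-180.0, 0.0, -179.4]
wrist_force: [1.1, 0.2, -0.8]
gripper_width: 43.0
grasp_force: 0.0
```

```bash
python3 - <<'E'
from h import *
c=vision.camera_params('wrist');p,d=vision.capture('wrist');cv2.imwrite('pics/w8.png',p[:,:,::-1])
W=world(c,d);grips(p,W,40,70)
s=telemetry.sense();print(s['ee_pos'],s['orientation'],s['wrist_force'],s['gripper_width'])
E
```

```text
grip [279. 246.] [ 518.4 -109.1] [37.  17.4] 0.8 z 49.2
grip [510. 247.] [517.1  25.8] [19.1 36.3] 90.0 z 49.1
grip [164. 247.] [ 520.1 -176.3] [37.3 17.5] 1.1 z 49.1
[ 518.61025882 -110.35174491   95.97856035] [-1.79986136e+02  1.84583409e-02 -1.79440056e+02] [ 0.03092485 -1.37104758 -0.29032926] 42.45886145853609
```

The 75 is seated in S75 (z 49.1) and the next grip (279,246) is centred.

>>> apply_moves(plan=[{"travel": [0, 0.4, 18], "rot": [0, 0, 0], "claw": 0}, {"travel": [0, 0, 18], "rot": [0, 0, 0], "claw": 0}, {"travel": [0, 0, 15.5], "rot": [0, 0, 0], "claw": 0}, {"travel": [0, 0, 0], "rot": [0, 0, 0], "claw": -1}, {"travel": [0, 0, 0], "rot": [0, 0, 0], "claw": -1}, {"travel": [0, 0, 0], "rot": [0, 0, 0], "claw": -1}, {"travel": [0, 0, 0], "rot": [0, 0, 0], "claw": -1}, {"travel": [0, 0, 0], "rot": [0, 0, 0], "claw": -1}])

```text
time: 15.5
ee_pos: [518.8, -109.8, 45.1]
orientation: [-180.0, 0.1, -179.4]
wrist_force: [-0.1, -1.8, -0.7]
gripper_width: 17.0
grasp_force: 60.4
```

>>> apply_moves(plan=[{"travel": [0, 0, -4], "rot": [0, 0, 0], "claw": -1}, {"travel": [0, 0, -6], "rot": [0, 0, 0], "claw": -1}, {"travel": [0, 0, -10], "rot": [0, 0, 0], "claw": -1}, {"travel": [0, 0, -15], "rot": [0, 0, 0], "claw": -1}, {"travel": [0, 0, -20], "rot": [0, 0, 0], "claw": -1}, {"travel": [0, 0, -15], "rot": [0, 0, 0], "claw": -1}, {"travel": [0, 0, 0], "rot": [0, 0, 0], "claw": -1}])

```text
time: 16.08
ee_pos: [519.8, -109.7, 117.8]
orientation: [-179.9, 0.3, -179.4]
wrist_force: [0.8, -0.1, -0.1]
gripper_width: 16.9
grasp_force: 60.4
```

>>> apply_moves(plan=[{"travel": [0, 34, 0], "rot": [0, 0, 0], "claw": -1}, {"travel": [0, 34, 0], "rot": [0, 0, 0], "claw": -1}, {"travel": [0, 0, 0], "rot": [0, 0, 0], "claw": -1}, {"travel": [0, 0, 0], "rot": [0, 0, 0], "claw": -1}, {"travel": [0, 0, 0], "rot": [0, 0, 0], "claw": -1}])

```text
time: 16.5
ee_pos: [517.8, -41.4, 114.4]
orientation: [-180.0, 0.0, -179.4]
wrist_force: [-0.1, -0.7, -1.3]
gripper_width: 17.0
grasp_force: 60.4
```

>>> apply_moves(plan=[{"travel": [0, 0, 20], "rot": [0, 0, 0], "claw": -1}, {"travel": [0, 0, 18], "rot": [0, 0, 0], "claw": -1}, {"travel": [0, 0, 10], "rot": [0, 0, 0], "claw": -1}, {"travel": [0, 0, 8], "rot": [0, 0, 0], "claw": -1}, {"travel": [0, 0, 6], "rot": [0, 0, 0], "claw": -1}, {"travel": [0, 0, 4], "rot": [0, 0, 0], "claw": -1}, {"travel": [0, 0, 4], "rot": [0, 0, 0], "claw": -1}, {"travel": [0, 0, 0], "rot": [0, 0, 0], "claw": -1}])

```text
time: 17.17
ee_pos: [518.1, -42.0, 44.3]
orientation: [-180.0, 0.0, -179.4]
wrist_force: [0.9, -4.3, -0.5]
gripper_width: 17.3
grasp_force: 60.5
```

>>> apply_moves(plan=[{"travel": [0, 0, 0.5], "rot": [0, 0, 0], "claw": -1}, {"travel": [0, 0, 0], "rot": [0, 0, 0], "claw": -1}])

```text
time: 17.33
ee_pos: [518.1, -41.9, 44.3]
orientation: [-180.0, 0.1, -179.4]
wrist_force: [-2.0, -5.5, 3.7]
gripper_width: 17.0
grasp_force: 61.2
```

>>> apply_moves(plan=[{"travel": [0, 0, 0], "rot": [0, 0, 0], "claw": 0}, {"travel": [0, 0, 0], "rot": [0, 0, 0], "claw": 0}, {"travel": [0, 0, 0], "rot": [0, 0, 0], "claw": 0}, {"travel": [0, 0, -6], "rot": [0, 0, 0], "claw": 0}, {"travel": [0, 0, -20], "rot": [0, 0, 0], "claw": 0}, {"travel": [0, 0, -28], "rot": [0, 0, 0], "claw": 0}, {"travel": [-0.9, 36.4, 0], "rot": [0, 0, 0], "claw": 0}, {"travel": [-0.9, 36.4, 0], "rot": [0, 0, 0], "claw": 0}])

```text
time: 18.0
ee_pos: [520.0, 31.0, 99.7]
orientation: [-180.0, 0.2, -179.6]
wrist_force: [0.2, -0.0, -0.6]
gripper_width: 42.7
grasp_force: 0.0
```

>>> apply_moves(plan=[{"travel": [-0.9, 36.4, 0], "rot": [0, 0, 0], "claw": 0}, {"travel": [-0.9, 36.4, 0], "rot": [0, 0, 0], "claw": 0}, {"travel": [-0.9, 36.4, 0], "rot": [0, 0, 0], "claw": 0}, {"travel": [-0.9, 36.4, 0], "rot": [0, 0, 0], "claw": 0}, {"travel": [-0.9, 36.4, 0], "rot": [0, 0, 0], "claw": 0}, {"travel": [0, 0, 0], "rot": [0, 0, 0], "claw": 0}, {"travel": [0, 0, 0], "rot": [0, 0, 0], "claw": 0}, {"travel": [0, 0, 0], "rot": [0, 0, 0], "claw": 0}])

```text
time: 18.67
ee_pos: [521.3, 213.3, 98.0]
orientation: [-180.0, -0.0, -179.4]
wrist_force: [0.8, -1.2, 0.2]
gripper_width: 42.9
grasp_force: 0.0
```

```bash
python3 - <<'E'
from h import *
c=vision.camera_params('wrist');p,d=vision.capture('wrist');cv2.imwrite('pics/w9.png',p[:,:,::-1])
W=world(c,d);grips(p,W,40,70)
s=telemetry.sense();print(s['ee_pos'],s['orientation'],s['wrist_force'],s['gripper_width'])
E
```

```text
grip [278. 245.] [522.5 213.2] [39.7 18.4] 1.2 z 49.2
[521.38955735 212.71030564  97.92935818] [-1.79987034e+02 -1.65143353e-02 -1.79452585e+02] [0.31119248 0.72816972 0.01407749] 42.83430654234895
```

View pics/w9.png

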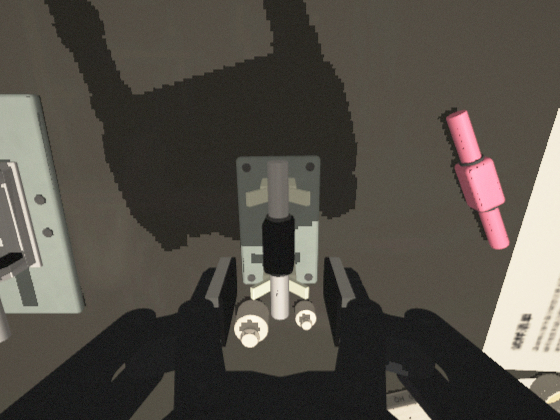

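The grip at (278,245) is centred and the pink rod is well clear. Grasping the 100 and lifting.

>>> apply_moves(plan=[{"travel": [0, 0, 18], "rot": [0, 0, 0], "claw": 0}, {"travel": [0, 0, 18], "rot": [0, 0, 0], "claw": 0}, {"travel": [0, 0, 17.5], "rot": [0, 0, 0], "claw": 0}, {"travel": [0, 0, 0], "rot": [0, 0, 0], "claw": -1}, {"travel": [0, 0, 0], "rot": [0, 0, 0], "claw": -1}, {"travel": [0, 0, 0], "rot": [0, 0, 0], "claw": -1}, {"travel": [0, 0, 0], "rot": [0, 0, 0], "claw": -1}, {"travel": [0, 0, 0], "rot": [0, 0, 0], "claw": -1}])

```text
time: 19.38
ee_pos: [522.1, 213.3, 45.2]
orientation: [180.0, 0.1, -179.4]
wrist_force: [0.6, -2.4, 0.7]
gripper_width: 17.0
grasp_force: 61.7
```

>>> apply_moves(plan=[{"travel": [0, 0, -5], "rot": [0, 0, 0], "claw": -1}, {"travel": [0, 0, -15], "rot": [0, 0, 0], "claw": -1}, {"travel": [0, 0, -25], "rot": [0, 0, 0], "claw": -1}, {"travel": [0, 0, -25], "rot": [0, 0, 0], "claw": -1}, {"travel": [0, 0, 0], "rot": [0, 0, 0], "claw": -1}, {"travel": [0.7, -35.8, 0], "rot": [0, 0, 0], "claw": -1}, {"travel": [0.7, -35.8, 0], "rot": [0, 0, 0], "claw": -1}])

```text
time: 19.97
ee_pos: [521.1, 142.3, 115.1]
orientation: [180.0, 0.1, -179.3]
wrist_force: [0.7, -1.4, -2.3]
gripper_width: 16.8
grasp_force: 61.5
```

>>> apply_moves(plan=[{"travel": [0.7, -35.8, 0], "rot": [0, 0, 0], "claw": -1}, {"travel": [0.7, -35.8, 0], "rot": [0, 0, 0], "claw": -1}, {"travel": [0.7, -35.8, 0], "rot": [0, 0, 0], "claw": -1}, {"travel": [0.7, -35.8, 0], "rot": [0, 0, 0], "claw": -1}, {"travel": [0.7, -35.8, 0], "rot": [0, 0, 0], "claw": -1}, {"travel": [0.7, -35.8, 0], "rot": [0, 0, 0], "claw": -1}, {"travel": [0.7, -35.8, 0], "rot": [0, 0, 0], "claw": -1}])

```text
time: 20.55
ee_pos: [518.1, -110.6, 114.6]
orientation: [-180.0, 0.0, -179.4]
wrist_force: [1.0, 0.5, -1.3]
gripper_width: 17.1
grasp_force: 61.5
```

>>> apply_moves(plan=[{"travel": [0, 0, 0], "rot": [0, 0, 0], "claw": -1}, {"travel": [0, 0, 0], "rot": [0, 0, 0], "claw": -1}, {"travel": [0, 0, 0], "rot": [0, 0, 0], "claw": -1}])

```text
time: 20.8
ee_pos: [518.2, -108.7, 114.4]
orientation: [180.0, -0.0, -179.5]
wrist_force: [-1.0, 0.8, -1.5]
gripper_width: 17.0
grasp_force: 61.5
```

```bash
python3 - <<'E'
from h import *
c=vision.camera_params('wrist');p,d=vision.capture('wrist');cv2.imwrite('pics/w10.png',p[:,:,::-1])
W=world(c,d);grips(p,W,40,70)
s=telemetry.sense();print(s['ee_pos'],s['orientation'],s['wrist_force'],s['gripper_width'])
E
```

```text
grip [172. 235.] [ 519.8 -176.2] [36.8 17.1] 1.0 z 49.1
grip [382. 239.] [518.4 -42. ] [37.5 17.6] 0.2 z 49.1
grip [489. 235.] [517.2  25.9] [36.2 18.6] 0.9 z 49.1
[ 518.20424769 -108.10358696  114.36300197] [ 1.79984635e+02 -1.20662708e-02 -1.79415995e+02] [ 0.09004986  0.49669067 -0.56830059] 16.65858599069104
```

View pics/w10.png

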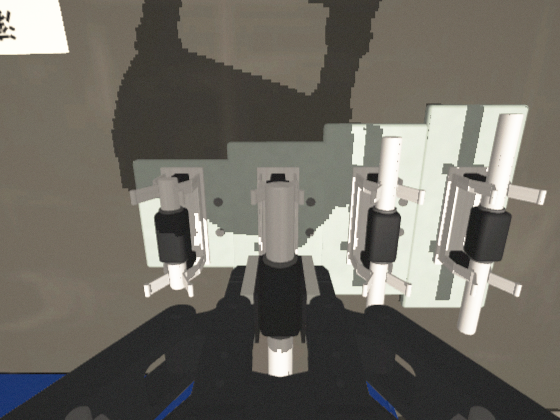

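The 100 is centred over S100 (u≈280) and the other three are seated at z 49.1. Lowering with a −0.8 mm y correction.

>>> apply_moves(plan=[{"travel": [0, -0.8, 20], "rot": [0, 0, 0], "claw": -1}, {"travel": [0, 0, 18], "rot": [0, 0, 0], "claw": -1}, {"travel": [0, 0, 10], "rot": [0, 0, 0], "claw": -1}, {"travel": [0, 0, 8], "rot": [0, 0, 0], "claw": -1}, {"travel": [0, 0, 6], "rot": [0, 0, 0], "claw": -1}, {"travel": [0, 0, 4], "rot": [0, 0, 0], "claw": -1}, {"travel": [0, 0, 4], "rot": [0, 0, 0], "claw": -1}, {"travel": [0, 0, 0], "rot": [0, 0, 0], "claw": -1}])

```text
time: 21.52
ee_pos: [518.9, -109.9, 44.2]
orientation: [-180.0, 0.1, -179.4]
wrist_force: [1.3, -4.8, -0.6]
gripper_width: 17.0
grasp_force: 61.6
```

>>> apply_moves(plan=[{"travel": [0, 0, 0.5], "rot": [0, 0, 0], "claw": -1}, {"travel": [0, 0, 0], "rot": [0, 0, 0], "claw": -1}])

```text
time: 21.68
ee_pos: [519.0, -109.9, 44.2]
orientation: [-180.0, 0.1, -179.4]
wrist_force: [0.5, -4.6, 2.1]
gripper_width: 17.0
grasp_force: 62.1
```

>>> apply_moves(plan=[{"travel": [0, 0, 0], "rot": [0, 0, 0], "claw": 0}, {"travel": [0, 0, 0], "rot": [0, 0, 0], "claw": 0}, {"travel": [0, 0, 0], "rot": [0, 0, 0], "claw": 0}, {"travel": [0, 0, -6], "rot": [0, 0, 0], "claw": 0}, {"travel": [0, 0, -20], "rot": [0, 0, 0], "claw": 0}, {"travel": [0, 0, -35], "rot": [0, 0, 0], "claw": 0}, {"travel": [0, 0, -35], "rot": [0, 0, 0], "claw": 0}, {"travel": [0, 0, -20], "rot": [0, 0, 0], "claw": 0}])

```text
time: 22.35
ee_pos: [519.0, -109.7, 163.3]
orientation: [-180.0, 0.1, -179.4]
wrist_force: [0.6, 0.2, 0.0]
gripper_width: 42.6
grasp_force: 0.0
```

>>> apply_moves(plan=[{"travel": [0, 0, 0], "rot": [0, 0, 0], "claw": 0}, {"travel": [0, 0, 0], "rot": [0, 0, 0], "claw": 0}, {"travel": [0, 0, 0], "rot": [0, 0, 0], "claw": 0}])

```text
time: 22.6
ee_pos: [518.0, -109.5, 159.6]
orientation: [180.0, -0.0, -179.4]
wrist_force: [0.6, -0.0, -0.0]
gripper_width: 42.5
grasp_force: 0.0
```

```bash
python3 - <<'E'
from h import *
c=vision.camera_params('wrist');p,d=vision.capture('wrist');cv2.imwrite('pics/w11.png',p[:,:,::-1])
W=world(c,d);grips(p,W,40,70)
s=telemetry.sense();print(s['ee_pos'],s['wrist_force'],s['gripper_width'],s['time'])
E
```

```text
grip [453. 214.] [517.3  26. ] [36.5 18.2] 0.1 z 49.1
grip [192. 213.] [ 519.8 -176.2] [35.7 17.2] 1.5 z 49.2
grip [279. 214.] [ 519.4 -109.4] [17.5 36.5] 89.2 z 49.3
grip [365. 216.] [518.4 -42.1] [36.  17.5] 0.1 z 49.0
[ 517.83120355 -109.42134543  159.12082044] [-0.24551842  0.5009635  -0.5849942 ] 42.766230176157286 22.65
```

View pics/w11.png

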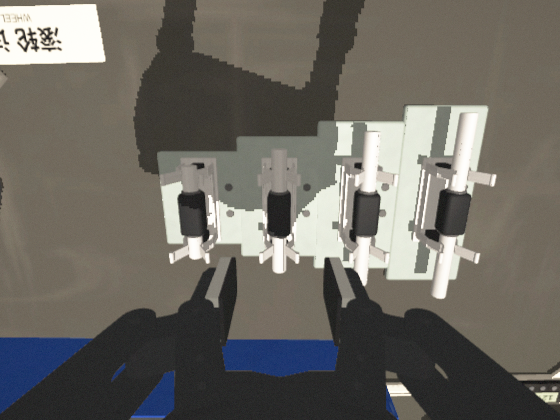

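All four are level at z≈49 and in order, 75 at (192,213), 100 at (279,214), 125 at (365,216) and 150 at (453,214). The gripper is clear of everything.

```bash
python3 -c "
from plant import r
print(r.job_done())"
```

```text
the job is handed in; nothing more can be done
None
```

The job is handed in: all four standards are snapped level into their own stations, the V rest is empty, and the pink look-alike was left alone (about 23 s of the 109 s used; no verdict was returned).

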